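# Hold a clapper blank in the drilling jig

### The job

Take the steel stop pin out of its wooden holder and stand it in the hole of the drilling jig's bed, pushed down to the bottom and let go. Then slide the bevelled wooden blank along the bed until it lies flat against the fence and its end touches the pin, and finish while still holding it there with one slanting push of the fingertips that presses it firmly against the fence and down on the bed at once, as for drilling. Leave everything else on the table where it is.

Things in the scene. Friction and masses are not known exactly. Their poses are not given: they have to be found in the camera images.
- jig: drilling jig, fixed: plywood bed 220 x 300 x 24 mm (jig x, y, z) with a dark wooden fence along its far edge. Origin: centre of the bed's underside, on the table. x points to the fence, y along it to the left, z up. Bed top at z = 24 mm; fence face at x = 90 mm, fence top at z = 69 mm.
- bed: the bed of the jig (same origin and axes as the jig); fixed
- fence: the fence of the jig (same origin and axes as the jig); fixed
- bed_hole0 (a point): centre of the mouth of the only hole in the bed, at jig (40, 115, 24) mm: round, about 14.5 mm wide (a loose fit: the pin leans up to 8 degrees in it), goes right through the 24 mm bed to the table, slightly chamfered. Axes as the jig's.
- blank: loose wooden blank 95 x 150 x 32 mm (x, y, z), 0.33 kg, lying on the bed, its x roughly towards the fence. Origin: centre of its underside. Its near (-x) long top edge has a 45 degree bevel, 16 x 16 mm; the upright near face below it (x = -47.5 mm) is 16 mm high. Too wide to grip from above; slides when pushed with 1 to 3 N.
- blank_bevel (a point): centre of the sloping face of the bevel (a good place for the push), at blank (-39.5, 0, 24) mm
- blank_end (a point): centre of the blank's left end face (the end that must touch the pin), at blank (0, 75, 16) mm; the right end face is at y = -75 mm
- pin: loose plain steel rod, 12 mm thick, 110 mm long, 95 g, chamfered foot; stands upright with its foot 10 mm above the table in the holder, 60 mm of it sticking out. Origin: centre of its foot; z along the rod to its top.
- pin_tip (a point): centre of the pin's foot (lower end)
- holder: fixed wooden block 60 x 60 x 50 mm (origin: centre of its underside) with a 14 mm wide, 40 mm deep upright hole in the middle of its top, in which the pin stands; left or right of the jig
- cone_a: thread cone, 58 mm wide, 110 mm high; stands on the other side of the jig from the holder; leave alone. Origin under its middle, as for all that follow
- cone_b: thread cone, 53 mm wide, 100 mm high; leave alone
- mug: mug, 84 mm wide, 95 mm high; leave alone
- tin: flat round tin, 64 mm wide, 30 mm high, in front of the jig; leave alone
- phone: phone lying flat, 150 x 72 x 9 mm, in front of the jig; leave alone
There are look-alikes about, which are no part of the job. What is meant by the blank is not yellow, and is the larger of those in its own colour.

How it is judged:
On the way:
1. the pin stands in the bed's hole, down to the bottom, and is let go (z of pin_tip in the frame of bed_hole0 below -0.019 m and horizontal distance between pin_tip and bed_hole0 below 0.006 m and angle between pin's own z axis and vertical below 0.2 rad and contact force between the fingers and pin below 0.1 N), for 0.2 s.
At the end, for the whole second after the job is handed in: Pin foot 19 mm or more below the bed's top, pin not touched; blank flat, within 3 mm of the fence, square within 2 degrees, its end within 5 mm of the pin; through the last second fingers push it with over 4 N, it presses the fence with over 2.5 N and the bed with over 6.5 N (weight included) (z of pin_tip in the frame of bed_hole0 below -0.019 m and horizontal distance between pin_tip and bed_hole0 below 0.006 m and angle between pin's own z axis and vertical below 0.2 rad and x of blank in the frame of jig above 0.0395 m and angle between the x axis of blank and the x axis of jig, either way round below 0.035 rad and angle between blank's own z axis and vertical below 0.03 rad and y of blank_end in the frame of jig between 0.1035 and 0.115 m and contact force between blank and fence above 2.5 N and contact force between blank and bed above 6.5 N and contact force between the fingers and blank above 4 N and contact force between the arm and pin below 0.1 N and linear speed of blank below 0.01 m/s); the arm keeps its last pose, push and grip.
It fails at once if a bystander was shoved more than 25 mm (distance of any of cone_a, cone_b, mug, tin, phone from where it was at the start of the episode above 0.025 m).
It fails at once if a bystander was tipped over (angle between any of cone_a, cone_b, mug, tin, phone's own z axis and vertical above 0.5 rad).
It also fails if it takes over 72 s, if anything falls off the work surface, if the arm or the gripper's body presses on something with over 40 N, if the wrist force passes 120 N, or if a joint passes its speed limit or range.

### The arm

A 7-joint arm with a two-finger parallel gripper is mounted at the origin on the work surface. World frame = base frame: x ahead of the robot, y to its left, z up, the work surface at z = 0. Lengths are in m, angles in rad, forces in N, time in s.
With the tool pointing down it reaches from about 0.425 to 0.925 m from the base axis. Payload 6.8 kg.
Tool frame: the origin (TCP) lies on the front face of the gripper's body, between the roots of the fingers; the fingertips stand 73 mm ahead of it and the grasp point (between the pads) lies 54 mm ahead of it (env.nose_length is the distance from the TCP to the fingertips, in m); z points along the fingers, y is the line along which they close (so a half turn about z gives the same grasp; the last joint's range is limited). The gripper opens to 85 mm and grips with 20 to 120 N. Pads are 22 mm wide; open, the fingers measure 114 mm over their backs; the gripper's body (76 mm by 85 mm) begins 54 mm behind the grasp point. The pads swing forward as they close: fully open they stand 13 mm farther back than shut.
Start: joints at [0.997, 0.477, 0.022, 1.555, -0.011, 1.109, -0.083], TCP at [0.303, -0.603, 0.304] pointing down, gripper open.
Joint ranges: [-2.96, 2.96], [-0.34, 2.1], [-1.41, 1.46], [0.24, 2.44], [-1.37, 4.51], [0.17, 1.92], [-2.96, 2.96]. Speed limits (rad/s): [2.39, 2.39, 3.14, 3.14, 3.14, 3.14, 3.14].

### API

Orientations are given as a unit quaternion [w, x, y, z].
In Python, from cell import env, kin, camera, calibration, job gives the robot as it stands. The module is installed in compiled form; this text tells all that it offers. Calls block until the motion is done:
- env.reach(position, orientation): joint-space move of the TCP to a pose.
- env.movel(position, velocity=0.15, rot=None, stop_force=None): straight line of the TCP; rot=None keeps the orientation; velocity is the mean speed in m/s. With stop_force (N) it stops when the force on the tool has changed by that much, and returns True; else False.
- env.goto_joints(angles): joint-space move.
- env.grip(opening, f_grip=None): finger opening in m; f_grip is the grip in N (None keeps the last); returns when the fingers have stopped.
- env.dwell(seconds).
- kin.inverse_kinematics(position, orientation): joint angles nearest the present ones, or None.
- env.get_state(): the state.
- camera(name): name is "side" or "top" or "wrist"; returns (picture, depth): 384x512x3 uint8, blue, green, red; 384x512 float32, m along the optical axis (not along the pixel's ray), 0 where there is no reading.
- calibration(name): a dict with "fx", "fy", "cx", "cy" (pixels), "rvec" (rotation vector, rad) and "tvec" (3), from world to camera coordinates, as OpenCV has them. Camera axes: x right, y down, z forward; pixel columns grow to the right and rows downward; lengths in m; the calibration is good to about 2 mm. A picture is of the moment at which its call begins: read the wrist's pose just before it. calibration takes no time and is no camera call; for the wrist camera it gives the pose at the moment of the call.
A pose or a line that the arm cannot do raises env.PlanningError and nothing moves.
- job.job_done(): hands the job in; it is judged then, once.
The state is a dict: "time": time; "qpos": joint angles; "joint_velocities": joint speeds; "joint_torque": joint torques, N m; "tcp_pos": TCP position; "orientation": TCP orientation; "force": force on the tool from outside, world axes, zero at the start; "torque": the same for the moment, N m; "opening": finger opening in m; "gripper_force": force on a finger pad.
Only numpy, scipy, OpenCV 4.12 (cv2) and the standard library are available. Lean on these libraries where they do the work, as an engineer would, in place of code of your own. Each camera call takes 0.05 s, during which the arm holds its last target. There are 200 camera calls.

## Working session

There is one attempt and no reset: what is moved stays moved. The work goes in short steps, each a Python script; the robot and the scene stay as the last script left them, time stands still between calls to the robot, and variables do not carry over. Pictures are saved under pics/ and viewed, at most 10 in all, crops included, and the job is handed in when it is done.

```bash
mkdir -p pics
cat > h.py <<'E'
import numpy as np, cv2
from cell import env, kin, camera, calibration, job
def cal(n):
    c=calibration(n); R=cv2.Rodrigues(np.array(c["rvec"],float))[0]; return c,R,np.array(c["tvec"],float).ravel()
def cloud(n,d,C=None):
    c,R,t=C or cal(n); v,u=np.mgrid[:384,:512]
    P=np.dstack([(u-c["cx"])/c["fx"]*d,(v-c["cy"])/c["fy"]*d,d])
    return (P-t)@R
def ray(n,u,v,z,C=None):
    c,R,t=C or cal(n); o=-R.T@t; k=R.T@np.array([(u-c["cx"])/c["fx"],(v-c["cy"])/c["fy"],1]); return o+k*(z-o[2])/k[2]
E
python3 - <<'E'
from h import *
for n in("top","side"):
    p,d=camera(n); cv2.imwrite(f"pics/{n}0.png",p); np.save(f"{n}0.npy",d)
    c,R,t=cal(n); print(n,c["fx"],-R.T@t,R[2])
print(env.get_state()["time"],env.get_state()["orientation"])
E
```

```text
top 384.0892252878618 [ 0.30119451 -0.05931616  1.19882534] [ 0.23099178  0.00812306 -0.97292179]
side 468.56830436251994 [0.39749388 1.08729127 0.79750359] [ 0.11139245 -0.83830193 -0.53370554]
0.1 [-7.83756179e-04  9.72998474e-01  2.30810093e-01 -2.37280973e-04]
```

View pics/top0.png

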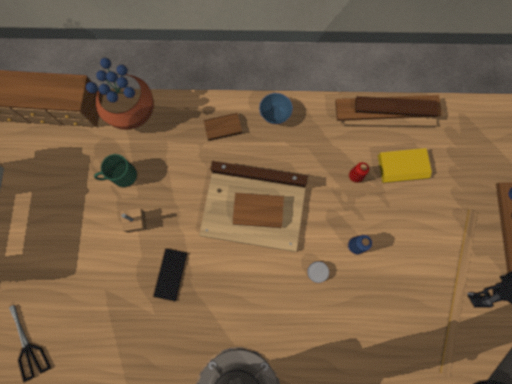

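View pics/side0.png

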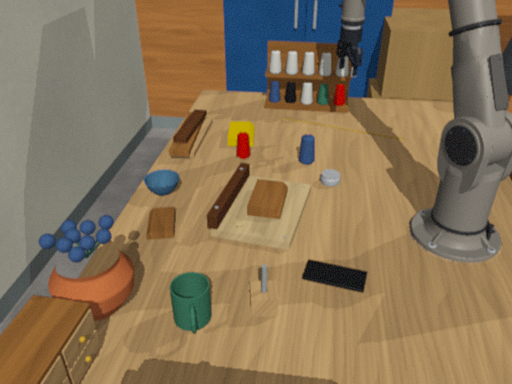

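The top view shows the jig bed centred near (253,208), with its dark fence from (212,165) to (305,181) and its hole near (220,190). The holder with the pin is at (133,219), the mug at (118,170), the phone at (171,275) and the tin at (318,271).

- **Blank candidates:** the brown block on the bed (258,210), a smaller brown block (223,126) and a yellow block (405,165). I choose (258,210).
- **Jig look-alike:** the pile of boards at (388,108).
- **Pin and holder:** the only candidate is the one at (133,219).

Run:
```python
from h import *
p=cv2.imread("pics/top0.png"); d=np.load("top0.npy"); P=cloud("top",d)
cv2.imwrite("pics/crop1.png",cv2.resize(p[150:260,100:320],None,fx=3.6,fy=3.6,interpolation=cv2.INTER_CUBIC))
def rect(nm,lo,hi,r0,r1,c0,c1):
    m=np.zeros(d.shape,np.uint8); m[r0:r1,c0:c1]=1
    m&=((P[...,2]>lo)&(P[...,2]<hi)).astype(np.uint8)
    n,l,s,_=cv2.connectedComponentsWithStats(m); k=1+s[1:,4].argmax(); q=P[l==k]
    (c,sz,a)=cv2.minAreaRect(q[:,:2].astype(np.float32)); print(nm,s[k,4],np.round(c,4),np.round(sz,4),round(a,2),"medz",round(np.median(q[:,2]),4))
rect("bed",.012,.040,150,260,190,320)
rect("bedall",.012,.09,150,260,190,320)
rect("fence",.058,.08,150,200,200,320)
rect("blanktop",.045,.066,185,235,220,300)
rect("holder",.04,.06,200,240,110,160)
rect("pin",.08,.13,195,240,110,190)
q=P[195:240,110:190].reshape(-1,3); q=q[q[:,2]>.07]; print(np.round(q,3))
S=np.load("side0.npy"); Q=cloud("side",S)
q=Q[258:300,245:275].reshape(-1,3); q=q[(q[:,2]>.06)&(q[:,2]<.13)]; print(len(q),q.mean(0),q.min(0),q.max(0))
```

```text
bed 4692 [ 0.5217 -0.0326] [0.3003 0.2018] 81.7 medz 0.0245
bedall 7383 [ 0.5364 -0.0347] [0.3004 0.2313] 81.67 medz 0.0264
fence 990 [ 0.6344 -0.0493] [0.2996 0.0331] 81.56 medz 0.0689
blanktop 1477 [ 0.5229 -0.0493] [0.1501 0.094 ] 86.61 medz 0.056
holder 374 [0.4852 0.3343] [0.0611 0.0627] 9.41 medz 0.0502
pin 38 [0.4854 0.3336] [0.0112 0.0111] 39.95 medz 0.1106
[[ 0.301 -0.059  1.199]
 [ 0.301 -0.059  1.199]
 [ 0.301 -0.059  1.199]
 [ 0.301 -0.059  1.199]
 [ 0.301 -0.059  1.199]
 [ 0.301 -0.059  1.199]
 [ 0.301 -0.059  1.199]
 [ 0.301 -0.059  1.199]
 [ 0.301 -0.059  1.199]
 [ 0.492  0.335  0.118]
 [ 0.301 -0.059  1.199]
 [ 0.488  0.339  0.121]
 [ 0.488  0.335  0.123]
 [ 0.489  0.334  0.119]
 [ 0.488  0.33   0.123]
 [ 0.49   0.33   0.114]
 [ 0.486  0.339  0.12 ]
 [ 0.485  0.336  0.121]
 [ 0.486  0.333  0.12 ]
 [ 0.486  0.331  0.118]
 [ 0.487  0.33   0.114]
 [ 0.488  0.329  0.108]
 [ 0.491  0.331  0.093]
 [ 0.482  0.338  0.121]
 [ 0.483  0.336  0.12 ]
 [ 0.483  0.332  0.121]
 [ 0.483  0.33   0.12 ]
 [ 0.484  0.329  0.115]
 [ 0.485  0.33   0.105]
 [ 0.487  0.329  0.099]
 [ 0.489  0.33   0.086]
 [ 0.491  0.332  0.075]
 [ 0.48   0.337  0.117]
 [ 0.48   0.332  0.121]
 [ 0.48   0.331  0.117]
 [ 0.482  0.332  0.107]
 [ 0.483  0.33   0.104]
 [ 0.483  0.328  0.101]
 [ 0.485  0.328  0.092]
 [ 0.486  0.328  0.084]
 [ 0.488  0.329  0.072]
 [ 0.48   0.336  0.102]
 [ 0.48   0.333  0.102]
 [ 0.481  0.331  0.099]
 [ 0.482  0.331  0.093]
 [ 0.483  0.331  0.084]
 [ 0.483  0.328  0.082]
 [ 0.485  0.328  0.074]
 [ 0.48   0.336  0.084]
 [ 0.48   0.334  0.083]
 [ 0.481  0.331  0.081]
 [ 0.481  0.33   0.077]
 [ 0.482  0.329  0.071]
 [ 0.301 -0.059  1.199]
 [ 0.301 -0.059  1.199]
 [ 0.301 -0.059  1.199]
 [ 0.301 -0.059  1.199]
 [ 0.301 -0.059  1.199]
 [ 0.301 -0.059  1.199]]
120 [0.4864911  0.33735601 0.09539752] [0.48167081 0.32750148 0.0606257 ] [0.49169207 0.34105998 0.12424716]
```

View pics/crop1.png

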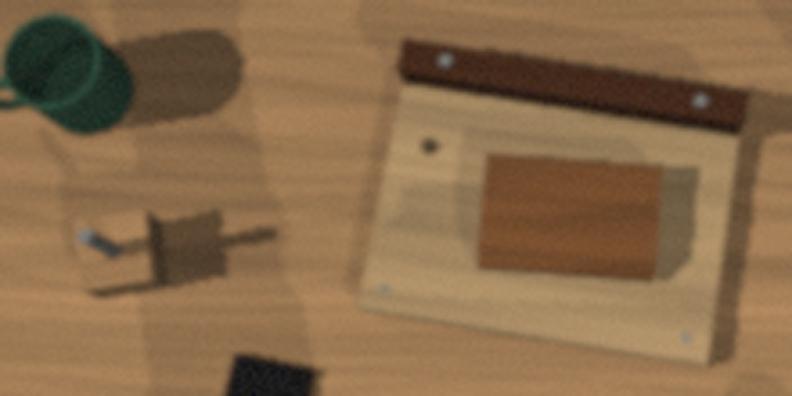

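The crop shows the pin top at crop (85,237), the holder behind it, the bed hole at (430,146) and the large brown blank at (570,215). The measured sizes fit: bed 300, fence top 69, blank 150x94 with its top at 56, holder 60 and pin top at about 121 mm. The choice stands, so I'll go to the pin.

```bash
cat >> h.py <<'E'
from scipy.spatial.transform import Rotation as Ro
YAW=np.radians(-8.35); O=np.array([.531,-.034,0.])
XJ=np.array([np.cos(YAW),np.sin(YAW),0]); YJ=np.array([-np.sin(YAW),np.cos(YAW),0]); ZJ=np.array([0,0,1.])
def J(x,y,z): return O+x*XJ+y*YJ+z*ZJ
def toJ(p): p=np.asarray(p)-O; return np.stack([p@XJ,p@YJ,p[...,2]],-1)
def quat(x,z): # tool x, tool z
    y=np.cross(z,x); q=Ro.from_matrix(np.column_stack([x,y,z])).as_quat(); return q[[3,0,1,2]]
DOWN=quat(XJ,-ZJ)
def st(*k):
    s=env.get_state(); print("t",round(s["time"],2),"tcp",np.round(s["tcp_pos"],4),"F",np.round(s["force"],2),"open",round(float(s["opening"]),4),"gf",np.round(s["gripper_force"],1)); return s
def save(n,f):
    C=cal(n); p,d=camera(n); cv2.imwrite(f"pics/{f}.png",p); np.save(f"{f}.npy",d); return p,d,C
E
python3 - <<'E'
from h import *
print("hole top ray",ray("top",219.4,190.6,.024),"model",J(.04,.115,.024))
env.grip(.045)
env.reach([.4855,.334,.25],DOWN); st()
p,d,C=save("wrist","w1")
P=cloud("wrist",d,C); m=(P[...,2]>.085)&(P[...,2]<.128)&(d>0)&(np.hypot(P[...,0]-.4855,P[...,1]-.334)<.03); print(m.sum(),P[m].mean(0) if m.any() else 0)
E
```

```text
hole top ray [0.58480613 0.07181117 0.024     ] model [0.58727624 0.07397215 0.024     ]
t 3.91 tcp [0.486  0.3333 0.2499] F [-0.13 -0.55  0.85] open 0.0453 gf 0.0
380 [0.4889065  0.33554277 0.11188752]
```

View pics/w1.png

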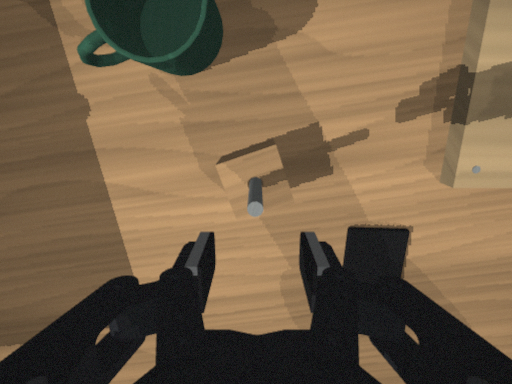

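The wrist view shows the pin top at (255,208), midway between the fingers. The mug is well ahead and to the left, and the phone is at (378,255), low and clear.

Run:
```python
from h import *
env.movel([.487,.3345,.150],velocity=.12); env.grip(0.0,40); st()
env.movel([.487,.3345,.25],velocity=.15); st()
h=J(.04,.115,0); 
env.movel([h[0],h[1],.25],velocity=.25); s=st()
p,d,C=save("wrist","w2"); save("side","s2"); save("top","t2")
for n in("side","top"):
    P=cloud(n,np.load(n[0]+"2.npy")); m=(np.hypot(P[...,0]-h[0],P[...,1]-h[1])<.02)&(P[...,2]>.03)&(P[...,2]<.17); q=P[m]
    for lo in np.arange(.09,.18,.015):
        k=q[(q[:,2]>=lo)&(q[:,2]<lo+.015)]; 
        if len(k): print(n,round(lo,3),len(k),k.mean(0).round(4),q[:,2].min().round(4))
a=cv2.imread("pics/w2.png"); b=cv2.imread("pics/s2.png")[130:280,180:330]
cv2.imwrite("pics/c2.png",np.hstack([cv2.resize(a,(440,330)),cv2.resize(b,(330,330))]))
```

```text
t 5.34 tcp [0.4873 0.3347 0.1507] F [-0.14 -0.54  4.17] open 0.0108 gf 38.9
t 6.16 tcp [0.4867 0.3339 0.249 ] F [ 0.19  0.53 -0.72] open 0.011 gf 39.1
t 7.42 tcp [0.5866 0.0758 0.2501] F [ 0.05  0.63 -0.8 ] open 0.0108 gf 39.1
side 0.105 12 [0.5854 0.0788 0.1166] 0.113
side 0.12 24 [0.5854 0.0785 0.1278] 0.113
side 0.135 18 [0.586  0.0792 0.1425] 0.113
side 0.15 19 [0.5856 0.0794 0.1571] 0.113
side 0.165 8 [0.5856 0.0796 0.1677] 0.113
```

View pics/c2.png

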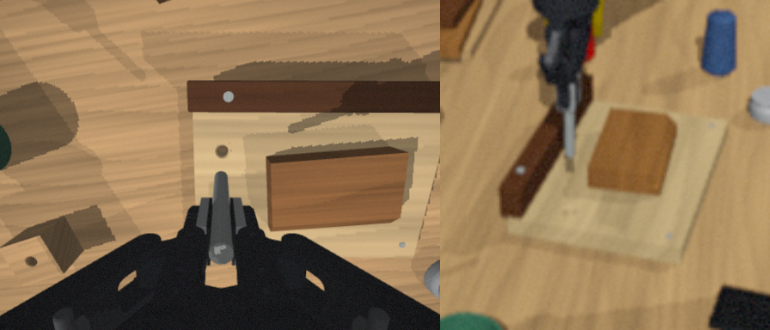

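The wrist half shows the pin upright in the grip, foot at about (222,176), hole at (222,151), with the blank to the right of the hole. The side half shows the pin vertical above the bed. Next I compute the hole and foot positions from the wrist image.

Run:
```python
from h import *
C=cal("wrist"); a=cv2.imread("pics/w2.png"); g=cv2.cvtColor(a,cv2.COLOR_BGR2GRAY)
r=g[165:188,245:272]; m=(r<np.median(r)-35).astype(np.uint8)
n,l,s,c=cv2.connectedComponentsWithStats(m); print(s,c+[245,165])
k=1+s[1:,4].argmax(); u,v=c[k]+[245,165]
H=ray("wrist",u,v,.024,C); print("hole wrist",H,"model",J(.04,.115,.024))
# pin edges per row near foot
for row in range(196,232,6): print(row,g[row,240:276:2])
d=np.load("w2.npy"); P=cloud("wrist",d,C)
q=P[190:232,248:268].reshape(-1,3); q=q[(q[:,2]>.09)&(q[:,2]<.19)]; 
for lo in np.arange(.1,.18,.015):
    k=q[(q[:,2]>=lo)&(q[:,2]<lo+.015)]
    if len(k): print(round(lo,3),len(k),k.mean(0).round(4),k[:,1].min().round(4),k[:,1].max().round(4))
# bed edges in wrist frame: fence front line & bed left edge
b=(abs(P[...,2]-.024)<.004)&(d>0); print(toJ(P[b]).min(0),np.percentile(toJ(P[b]),[0.5,99.5],axis=0))
```

```text
[[  0   0  27  23 441]
 [  5   4  16  15 180]] [[258.09977324 176.1292517 ]
 [257.75555556 175.68333333]]
hole wrist [0.5883793  0.07549495 0.024     ] model [0.58727624 0.07397215 0.024     ]
196 [193 190 190 191 190 191 192 194 192 189 191 190 192 191 190 191 191 188]
202 [191 191 191 189 191 163  90  77  76  74  71  71 181 192 191 189 191 190]
208 [181 182 184 182 182 106  88  73  73  70  68  72  88 165 164 166 166 167]
214 [183 176 165 166 148 103  85  74  74  72  72  70  74 157 162 162 165 166]
220 [185 176 169 168 136  95  83  75  69  74  72  70  74 150 168 168 170 167]
226 [182 176 170 165 123  93  81  75  74  72  71  72  71 126 168 166 167 166]
0.1 29 [0.5903 0.0764 0.1131] 0.0711 0.0823
0.115 103 [0.5906 0.0763 0.1228] 0.0712 0.0823
0.13 133 [0.5906 0.0765 0.1376] 0.071 0.0826
0.145 161 [0.5907 0.0762 0.1528] 0.0712 0.0821
0.16 112 [0.591  0.0761 0.1648] 0.071 0.0815
0.175 2 [0.5962 0.0699 0.1813] 0.0699 0.0699
[-0.18372004 -0.2074937   0.02001472] [[-0.14761915 -0.19343474  0.02158446]
 [ 0.08717754  0.33849894  0.02673189]]
```

Run:
```python
from h import *
env.movel([.5888,.0746,.2],velocity=.1); env.movel([.5888,.0746,.170],velocity=.05); env.dwell(.3); st()
p,d,C=save("wrist","w3"); P=cloud("wrist",d,C)
q=P.reshape(-1,3); q=q[(np.hypot(q[:,0]-.589,q[:,1]-.0755)<.02)&(q[:,2]>.032)&(q[:,2]<.09)]
for lo in np.arange(.03,.09,.015):
    k=q[(q[:,2]>=lo)&(q[:,2]<lo+.015)]
    if len(k): print(round(lo,3),len(k),k.mean(0).round(4),k[:,1].min().round(4),k[:,1].max().round(4))
c=C[0]; w=C[1]@np.array([.5884,.0755,.024])+C[2]; u=int(c["fx"]*w[0]/w[2]+c["cx"]); v=int(c["fy"]*w[1]/w[2]+c["cy"]); print(u,v)
cv2.imwrite("pics/c3.png",cv2.resize(p[max(0,v-50):v+70,max(0,u-70):u+70],None,fx=4,fy=4))
```

```text
t 9.28 tcp [0.5889 0.0746 0.1703] F [-0.52  0.55 -1.12] open 0.0111 gf 39.1
0.03 87 [0.5928 0.0752 0.0388] 0.07 0.0812
0.045 123 [0.5927 0.0753 0.0528] 0.07 0.0815
0.06 151 [0.5927 0.0751 0.0678] 0.07 0.0815
0.075 194 [0.5927 0.0753 0.0828] 0.0699 0.0814
256 202
```

View pics/c3.png

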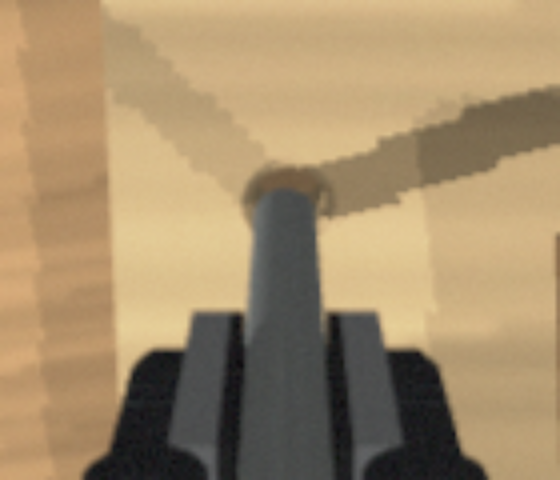

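The crop shows the pin foot, with its lower end at about (286,190), just above the hole, whose rim is centred at about (288,197). They line up, so I'll insert.

Run:
```python
from h import *
print(env.movel([.5888,.0743,.1385],velocity=.03,stop_force=8)); s=st()
```

```text
True
t 10.23 tcp [0.5888 0.0744 0.1407] F [ 0.01 -0.3   5.57] open 0.0108 gf 39.8
```

The pin is at the bottom: the TCP is at 0.1407 and it was predicted at 0.140. Next I release it, check it, and push the blank to the fence with two spread fingertips.

Run:
```python
from h import *
env.grip(.045); env.dwell(.3)
env.movel([.5888,.0743,.24],velocity=.15)
C=cal("wrist"); p,d,C=save("wrist","w4"); P=cloud("wrist",d,C); q=P.reshape(-1,3); q=toJ(q)
q=q[(np.hypot(q[:,0]-.04,q[:,1]-.115)<.02)&(q[:,2]>.035)&(q[:,2]<.13)]
for lo in (.035,.06,.09): k=q[(q[:,2]>=lo)&(q[:,2]<lo+.03)]; print("pin jig",lo,len(k),k.mean(0).round(4)) if len(k) else 0
print("top",q[:,2].max())
env.grip(.05)
a=J(-.088,-.018,.24); env.movel(a,velocity=.25)
a[2]=.115; env.movel(a,velocity=.15)
a[2]=.085; print(env.movel(a,velocity=.03,stop_force=3)); s=st(); zb=s["tcp_pos"][2]
b=np.array(s["tcp_pos"]); b[2]+=.007; env.movel(b,velocity=.05)
e=J(-.008,-.018,0); e[2]=b[2]
print(env.movel(e,velocity=.03,stop_force=8)); s=st(); print(toJ(np.array(s["tcp_pos"])))
save("top","t5")
```

```text
pin jig 0.035 98 [0.0449 0.1166 0.0508]
pin jig 0.06 133 [0.0449 0.1167 0.0753]
pin jig 0.09 317 [0.042  0.1167 0.106 ]
top 0.11190968167883064
True
t 14.63 tcp [ 0.4413 -0.0391  0.0936] F [-2.06 -0.76  6.43] open 0.0501 gf 3.2
True
t 17.11 tcp [ 0.5136 -0.0497  0.1001] F [-0.11 -0.65 -0.29] open 0.05 gf 0.0
[-0.01490014 -0.01807774  0.10006449]
```

Run:
```python
from h import *
e=J(-.04,-.018,0); e[2]=.1001; env.movel(e,velocity=.1); e[2]=.26; env.movel(e,velocity=.25)
e=J(-.0,-.165,.26); env.movel(e,velocity=.25)
p,d,C=save("wrist","w6")
P=cloud("wrist",d,C); Q=toJ(P); m=((d>0)&(abs(Q[...,2]-.056)<.007)&(Q[...,0]<.088)&(abs(Q[...,1])<.1)).astype(np.uint8)
n,l,s,_=cv2.connectedComponentsWithStats(m); k=1+s[1:,4].argmax(); q=Q[l==k]
print(s[k],cv2.minAreaRect(q[:,:2].astype(np.float32)),q.min(0),q.max(0)); st()
m=(d>0)&(abs(Q[...,2]-.06)<.007)&(Q[...,0]>.08);print("fence face",np.percentile(Q[m][:,0],[1,5]) if m.any() else 0)
```

```text
[   10    84   178    91 14790] ((0.046091143041849136, -0.018857412040233612), (0.08323167264461517, 0.15216661989688873), 0.07597099244594574) [ 0.00440703 -0.09488705  0.04900497] [0.0878068  0.05721186 0.05829486]
t 19.15 tcp [ 0.5069 -0.1948  0.2596] F [-0.26  0.22  1.35] open 0.0499 gf 0.0
fence face [0.08068369 0.08081394]
```

View pics/w6.png

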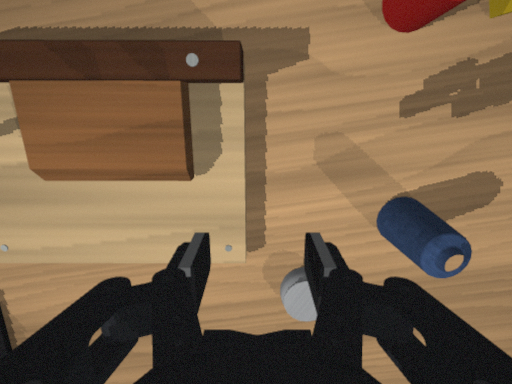

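The wrist view shows the blank flush against the fence (edge at row 80), square, with its right end at about (188,130). I'll close the fingers and push its right end along the fence, stopping a few mm short of the pin to measure.

```bash
cat >> h.py <<'E'
def blank(f):
    p,d,C=save("wrist",f); Q=toJ(cloud("wrist",d,C)); m=((d>0)&(abs(Q[...,2]-.056)<.006)&(Q[...,0]<.088)&(Q[...,0]>0)&(Q[...,1]>-.09)&(Q[...,1]<.14)&(np.hypot(Q[...,0]-.04,Q[...,1]-.1167)>.009)).astype(np.uint8)
    n,l,s,_=cv2.connectedComponentsWithStats(m); k=1+s[1:,4].argmax(); q=Q[l==k]
    print(s[k],cv2.minAreaRect(q[:,:2].astype(np.float32)),"ymin/max",np.percentile(q[:,1],[.3,50,99.7]).round(4))
    q=Q[(d>0)&(np.hypot(Q[...,0]-.04,Q[...,1]-.1167)<.02)&(Q[...,2]>.06)&(Q[...,2]<.12)]
    for lo in (.06,.08,.1):
        k=q[(q[:,2]>=lo)&(q[:,2]<lo+.02)]
        if len(k): print("pin",lo,len(k),k.mean(0).round(4),k.min(0).round(4),k.max(0).round(4))
E
python3 - <<'E'
from h import *
env.grip(0.0,40)
a=J(.043,-.135,.2); env.movel(a,velocity=.2); a[2]=.106; print(env.movel(a,velocity=.08,stop_force=6)); st()
e=J(.043,-.064,.106); print(env.movel(e,velocity=.04,stop_force=10)); s=st(); print(toJ(np.array(s["tcp_pos"])))
blank("w7")
E
```

```text
False
t 21.56 tcp [ 0.5543 -0.1739  0.1065] F [-0.59 -0.57 -0.38] open 0.0001 gf 0.0
False
t 23.48 tcp [ 0.5642 -0.1036  0.106 ] F [ 0.46 -0.91  0.49] open 0.0002 gf 0.5
[ 0.04298588 -0.06407295  0.10599184]
[    0   172   288   152 29965] ((0.0470106415450573, -0.0035463646054267883), (0.14638614654541016, 0.08196380734443665), 89.9890365600586) ymin/max [-0.0736  0.0077  0.0613]
```

View pics/w7.png

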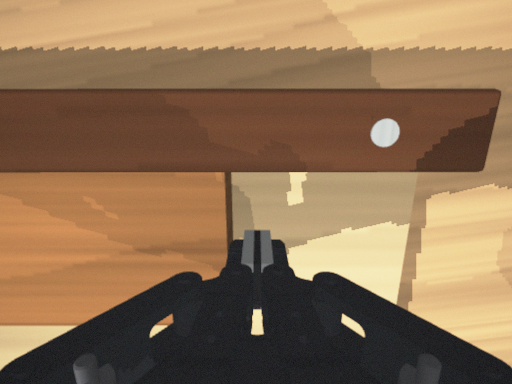

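The wrist view shows the fingertips (257,235) against the blank's right end (edge at column 229), with the blank still flush with the fence (row 171).

Run:
```python
from h import *
y=[toJ(ray("wrist",u,200,.056))[1] for u in (226.5,)]; print("right end",y)
lead=y[0]+.064; print("lead",lead)
t=-.0388-lead; assert .008<lead<.022
e=J(.043,t,.106); print(env.movel(e,velocity=.03,stop_force=7)); s=st(); print(toJ(np.array(s["tcp_pos"])))
b=J(.043,t-.02,.106); env.movel(b,velocity=.1); b[2]=.25; env.movel(b,velocity=.25); 
env.movel(J(-.06,.03,.27),velocity=.25); blank("w8"); st()
z=np.radians
for th in (35,40,45):
    zt=np.cos(z(th))*XJ-np.sin(z(th))*ZJ; 
    for sg in (1,-1):
        x=sg*(np.sin(z(th))*XJ+np.cos(z(th))*ZJ)
        for bk in (.06+.04,.073): 
            print(th,sg,bk,kin.inverse_kinematics(J(.003,.035,.048)-zt*bk,quat(x,zt)) is not None)
```

```text
right end [np.float64(-0.05020742048359866)]
lead 0.013792579516401345
False
t 24.07 tcp [ 0.5658 -0.0923  0.106 ] F [-0.27 -3.34  0.5 ] open 0.0001 gf 1.8
[ 0.04294306 -0.0526587   0.1059684 ]
[  160    11   176   102 16568] ((0.04641515761613846, 0.036776356399059296), (0.083157978951931, 0.150523379445076), 0.0028554764576256275) ymin/max [-0.0377  0.0366  0.1114]
pin 0.06 120 [0.0392 0.1149 0.07  ] [0.0345 0.1129 0.06  ] [0.0465 0.1202 0.08  ]
pin 0.08 161 [0.0393 0.1156 0.0903] [0.0344 0.1133 0.0801] [0.0461 0.1208 0.0998]
pin 0.1 313 [0.04   0.1193 0.1085] [0.0344 0.1142 0.1002] [0.0458 0.1271 0.1116]
t 25.93 tcp [0.4768 0.0026 0.2694] F [ 0.14 -0.61  0.35] open -0.0002 gf 0.0
35 1 0.1 False
35 1 0.073 False
35 -1 0.1 False
35 -1 0.073 False
40 1 0.1 False
40 1 0.073 False
40 -1 0.1 False
40 -1 0.073 False
45 1 0.1 False
45 1 0.073 False
45 -1 0.1 False
45 -1 0.073 False
```

View pics/w8.png

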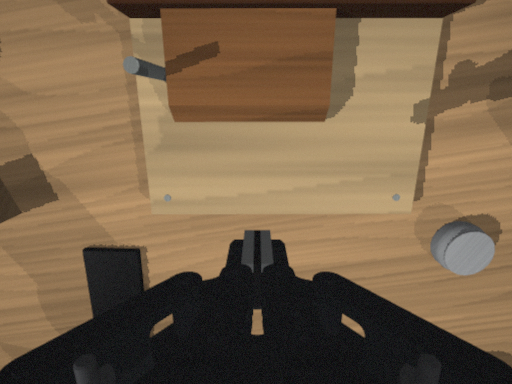

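The wrist view shows the blank flush with the fence and its left end beside the upright pin (pin top at (132,65), foot end at the blank's edge near (165,73)). Nothing else has moved. The steep tilts aren't reachable, so I'll search for feasible ones.

Run:
```python
from h import *
z=np.radians; P0=J(.003,.035,.048)
for th in (50,55,60,65,70,80,90):
    zt=np.cos(z(th))*XJ-np.sin(z(th))*ZJ; u=np.sin(z(th))*XJ+np.cos(z(th))*ZJ
    r=[]
    for nm,x in (("x",u),("-x",-u),("y",YJ),("-y",-YJ)):
        r.append((nm,[kin.inverse_kinematics(P0-zt*b,quat(x,zt)) is not None for b in (.12,.09,.07)]))
    print(th,r)
```

```text
50 [('x', [False, False, False]), ('-x', [False, False, False]), ('y', [False, False, False]), ('-y', [False, False, False])]
55 [('x', [False, False, False]), ('-x', [False, False, False]), ('y', [False, True, True]), ('-y', [False, False, False])]
60 [('x', [True, True, True]), ('-x', [True, True, True]), ('y', [True, True, True]), ('-y', [True, True, True])]
65 [('x', [False, True, True]), ('-x', [True, True, True]), ('y', [True, True, True]), ('-y', [True, True, True])]
70 [('x', [True, True, True]), ('-x', [True, True, True]), ('y', [True, True, True]), ('-y', [True, True, True])]
80 [('x', [True, True, True]), ('-x', [True, True, True]), ('y', [True, True, True]), ('-y', [True, True, True])]
90 [('x', [True, True, True]), ('-x', [True, True, True]), ('y', [True, True, True]), ('-y', [True, True, True])]
```

Run:
```python
from h import *
th=np.radians(60); zt=np.cos(th)*XJ-np.sin(th)*ZJ; u=np.sin(th)*XJ+np.cos(th)*ZJ; q=quat(u,zt); d=(XJ-ZJ)/2**.5
T=J(.003,.0365,.048)-.070*zt-.011*u
env.grip(.04)
env.reach(T-.05*d+.05*ZJ,q); env.movel(T-.02*d,velocity=.1); env.dwell(.3); s=st(); F0=np.array(s["force"])
print(env.movel(T+.012*d,velocity=.02,stop_force=8)); s=st(); p0=np.array(s["tcp_pos"]); print("corner",toJ(p0+.07*zt+.011*u))
c=p0
for i in range(14):
    F=np.array(env.get_state()["force"])-F0; f=-F@d
    if f>17: break
    c=c+.001*d; env.movel(c,velocity=.02); env.dwell(.15)
    F=np.array(env.get_state()["force"])-F0; print(i,"Fx,y,z jig",np.round([F@XJ,F@YJ,F[2]],1))
env.dwell(.3); s=st(); print("moved",toJ(np.array(s["tcp_pos"]))-toJ(p0))
save("wrist","w9"); save("side","s9")
Q=toJ(cloud("top",save("top","t9")[1])); m=(np.hypot(Q[...,0]-.04,Q[...,1]-.115)<.025)&(Q[...,2]>.085)&(Q[...,2]<.13); print("pin top view",Q[m].mean(0) if m.any() else 0)
```

```text
t 31.77 tcp [0.4814 0.0102 0.1177] F [0.15 0.52 0.67] open 0.04 gf 0.0
True
t 32.8 tcp [0.4957 0.0081 0.1024] F [-6.09  0.95 10.34] open 0.0398 gf 5.7
corner [0.0034922  0.03650571 0.04729941]
0 Fx,y,z jig [-10.7  -2.2  18.5]
t 33.5 tcp [0.4958 0.0081 0.1023] F [-11.19   0.45  17.92] open 0.0398 gf 10.2
moved [ 1.28132831e-04  2.42187509e-05 -1.34810189e-04]
pin top view [0.03835576 0.11731689 0.10550249]
```

Contact is where I expected it, at corner (3.5, 47.3). The push is steeper than 45°, so I'll add a horizontal share to leave a firm fence force after bed friction.

Run:
```python
from h import *
th=np.radians(60); F0=np.array([.15,.52,.67]); c=np.array(env.get_state()["tcp_pos"]); p0=c.copy()
def f():
    F=np.array(env.get_state()["force"])-F0; return -F@XJ,F@YJ,F[2]
print(np.round(f(),1))
for i in range(12):
    h,_,v=f()
    if h>21: break
    c=c+.0005*XJ+(.0003*ZJ if v>h else 0); env.movel(c,velocity=.02); env.dwell(.2); print(i,np.round(f(),1),(np.array(env.get_state()["tcp_pos"])-p0).round(5))
env.dwell(.5); print(np.round(f(),1)); st()
p,_,_=save("wrist","w10"); s,_,_=save("side","s10")
cv2.imwrite("pics/c10.png",np.hstack([cv2.resize(p,(440,330)),cv2.resize(s[130:280,180:330],(330,330))]))
```

```text
[10.7 -1.8 17.2]
0 [ 6.4 -1.1  8.1] [-2.0e-05 -3.0e-05  2.5e-04]
1 [ 7.1 -0.7  7.5] [ 8.0e-05 -5.0e-05  2.9e-04]
2 [ 7.8 -1.7  6.6] [ 1.4e-04 -6.0e-05  3.6e-04]
3 [10.8 -1.5  9.9] [ 0.00021 -0.00011  0.00031]
4 [12.8 -2.1 12.4] [ 0.00028 -0.00011  0.00029]
5 [15.3 -1.5 16.3] [ 0.00036 -0.00017  0.00024]
6 [15.8 -1.6 14.9] [ 0.00043 -0.00018  0.00032]
7 [19.2 -1.8 17.4] [ 0.00052 -0.00017  0.00028]
8 [20.9 -1.8 21. ] [ 0.00056 -0.00022  0.00021]
9 [20.5 -2.7 21. ] [ 0.00064 -0.0002   0.00028]
10 [22.6 -1.5 20.1] [ 0.00072 -0.00023  0.00034]
[22.6 -1.3 20.1]
t 39.1 tcp [0.4966 0.0078 0.1027] F [-22.38   2.47  20.74] open 0.0402 gf 15.3
```

View pics/c10.png

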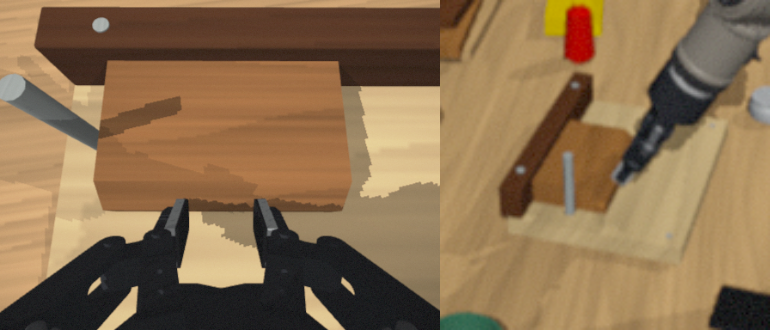

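The picture shows both fingertips on the bevel, the blank flush and square against the fence, and its end at the upright pin. The push is steady at about 22 N horizontal and 20 N down, so I'm handing in.

Run:
```python
from h import *
print(job.job_done())
```

```text
the job is handed in; nothing more can be done
None
```

The job is handed in, with no verdict returned: the pin stands at the bottom of the bed's hole, let go, and the fingertips hold the blank flat against the fence, its end at the pin, with about 22 N towards the fence and 20 N down.

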